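# Step the tray of a cross slide under the fixed pointer

### The job

Slide the cross slide's tray so that the hexagon nut standing in it comes to rest right under the fixed pointer, and let it stand there for a full second. Then slide the tray on until the low dome plug is right under the pointer, and leave it there. Do not touch the nut or the plug; both stay standing in their pockets in the tray.

Things in the scene. Friction and masses are not known exactly. Their poses are not given: they have to be found in the camera images.
- pointer_tip (a point): lower end of the cross slide's fixed steel pointer, a vertical 10 mm rod with a tapered tip, 85 mm above the bench. A 12 mm arm at 138 mm height carries it from an 18 mm post, 165 mm tall, 172 mm behind it (local +x, away from the robot). The base (350 x 250 mm) is fixed, turned by up to 0.25 rad. Site x, y: the slides' directions
- knob_grip (a point): point on the axis, 70 mm above the bench, of the tray's upright black knob: 24 mm diameter, top at 88 mm, pinch from above. It stands on a tongue (top 42 mm, washer 45 mm) 140 mm on the robot's side of the tray's centre. The 120 mm square dark steel tray (top 44 mm) slides 70 mm either way of the pointer along its x and y, never turns, resists by 1.5 N a slide, stays put; starts at front left
- hex_nut: bare grey metal hexagon nut with a hole through it, 27 x 31 x 18 mm, loose in one of the tray's four round pockets (35 mm wide, 4 mm deep, 50 mm apart in a square, floor 40 mm above the bench), varying; origin: centre of its underside, z up. Not wanted: the two bolt-like parts (22 x 25 x 32 mm) in other pockets and the brass nut on the bench
- dome_plug: bare grey metal plug with a smooth domed top and no hole, 27 mm diameter, 15 mm high, the lowest part in the tray, loose in another of the four pockets; origin: centre of its underside, z up

How it is judged:
On the way, in this order (a step that is already met when the one before it is completed fails the run):
1. the hexagon nut stands still under the pointer, within 12 mm, for half a second (horizontal distance between pointer_tip and hex_nut below 0.012 m and linear speed of hex_nut below 0.01 m/s), for 0.5 s.
2. the dome plug stands still under the pointer, within 12 mm (horizontal distance between pointer_tip and dome_plug below 0.012 m and linear speed of dome_plug below 0.01 m/s), for 0.3 s.
At the end, for the whole second after the job is handed in: the dome plug's centre is at rest within 12 mm, seen from above, of the pointer tip; the nut and the plug both still sit upright (within 10 degrees) on the floors of their pockets in the tray (underside at 36 to 43 mm above the bench) (all of step 2 and angle between each of dome_plug, hex_nut's own z axis and vertical below 0.17 rad and height (world z) of dome_plug between 0.036 and 0.043 m and height (world z) of hex_nut between 0.036 and 0.043 m); the robot touches nothing.
It fails at once if the robot touches the nut or the dome plug (contact force between any of the fingers, the arm and hex_nut above 0.3 N or contact force between any of the fingers, the arm and dome_plug above 0.3 N).
It also fails if it takes over 35 s, if anything falls off the work surface, if the arm or the gripper's body presses on something with over 40 N, if the wrist force passes 120 N, or if a joint passes its speed limit or range.

### The arm

A 7-joint arm with a two-finger parallel gripper is mounted at the origin on a cart in front of the work surface, level with it; the furniture and walls round the work are solid. World frame = base frame: x ahead of the robot, y to its left, z up, the work surface at z = 0. Lengths are in m, angles in rad, forces in N, time in s.
With the tool pointing down it reaches from about 0.35 to 0.9 m from the base axis. Payload 19.9 kg.
Tool frame: the origin (TCP) lies between the finger pads; the fingertips stand 19 mm ahead of it and the grasp point (between the pads) is the TCP; z points along the fingers, y is the line along which they close (so a half turn about z gives the same grasp; the last joint's range is limited). The gripper opens to 94 mm and grips with 3 to 60 N. Pads are 16 mm wide; open, the fingers measure 119 mm over their backs; the gripper's body (75 mm by 177 mm) begins 78 mm behind the grasp point.
Start: joints at [-1.319, 0.417, -0.01, 1.614, 0.005, 1.111, -0.053], TCP at [0.181, 0.598, 0.224] pointing down, gripper open.
Joint ranges: [-2.81, 2.81], [-0.39, 2.02], [-1.27, 1.25], [0.06, 2.57], [-1.19, 4.33], [0.19, 2], [-2.82, 2.82]. Speed limits (rad/s): [1.89, 1.89, 2.39, 2.39, 3.01, 3.01, 3.01].

### API

Orientations are given as a 3x3 rotation matrix whose columns are the frame's x, y, z axes.
In Python, from rig import robot gives the robot as it stands. Calls block until the motion is done:
- robot.move_ptp(position, orientation): joint-space move of the TCP to a pose.
- robot.move_linear(position, velocity=0.15, frame=None, threshold=None): straight line of the TCP; frame=None keeps the orientation; velocity is the mean speed in m/s. With threshold (N) it stops when the force on the tool has changed by that much, and returns True; else False.
- robot.goto_joints(angles): joint-space move.
- robot.gripper_to(opening): finger opening in m; the grip force is fixed at half the most; returns when the fingers have stopped.
- robot.pause(seconds).
- robot.ik(position, orientation): joint angles nearest the present ones, or None.
- robot.get_state(): the state.
- robot.grab_frame(name): name is "side" or "top"; returns the picture (420x560x3 uint8, red, green, blue); there is no depth.
- robot.camera_info(name): a dict with "fx", "fy", "cx", "cy" (pixels), "rvec" (rotation vector, rad) and "tvec" (3), from world to camera coordinates, as OpenCV has them. Camera axes: x right, y down, z forward; pixel columns grow to the right and rows downward; lengths in m; the calibration is good to about 2 mm. A picture is of the moment at which its call begins. camera_info takes no time and is no camera call.
A pose or a line that the arm cannot do raises robot.PlanningError and nothing moves.
- robot.sign_off(): hands the job in; it is judged then, once.
The state is a dict: "time": time; "qpos": joint angles; "joint_vel": joint speeds; "effort": joint torques, N m; "ee_pos": TCP position; "tool_rot": TCP orientation; "force": force on the tool from outside, world axes, zero at the start; "moment": the same for the moment, N m; "opening": finger opening in m; "grasp_force": force on a finger pad.
Only numpy, scipy, OpenCV 4.12 (cv2) and the standard library are available. Lean on these libraries where they do the work, as an engineer would, in place of code of your own. Each camera call takes 0.05 s, during which the arm holds its last target. There are 200 camera calls.

## Working session

There is one attempt and no reset: what is moved stays moved. The work goes in short steps, each a Python script; the robot and the scene stay as the last script left them, time stands still between calls to the robot, and variables do not carry over. Pictures are saved under pics/ and viewed, at most 10 in all, crops included, and the job is handed in when it is done.

```bash
mkdir -p pics; ls; python3 - <<'E'
from rig import robot
import cv2
for n in("top","side"):
    cv2.imwrite(f"pics/{n}0.png",robot.grab_frame(n)[:,:,::-1])
    print(n,robot.camera_info(n))
print(robot.get_state()["time"])
E
```

```text
pics
rig.py
top {'fx': 422.3307129938531, 'fy': 422.3307129938531, 'cx': 276.1793735728019, 'cy': 207.68014545969186, 'rvec': array([ 2.1721373 , -2.15642749,  0.15001636]), 'tvec': array([0.05901365, 0.60048175, 0.8710576 ])}
side {'fx': 444.82971914837606, 'fy': 444.82971914837606, 'cx': 275.2453318564385, 'cy': 210.55571167944694, 'rvec': array([ 2.12910228, -0.61835699,  0.3484497 ]), 'tvec': array([-0.46480992,  0.28537923,  0.60559421])}
0.1
```

View pics/top0.png

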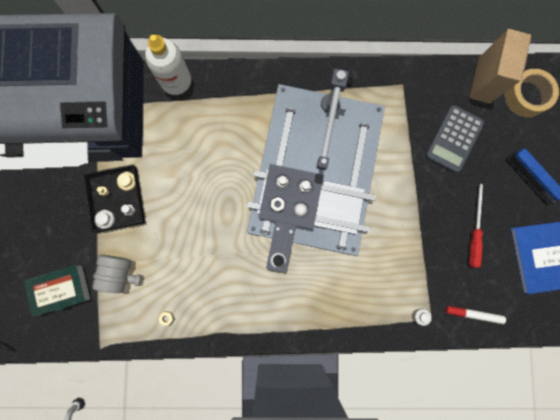

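View pics/side0.png

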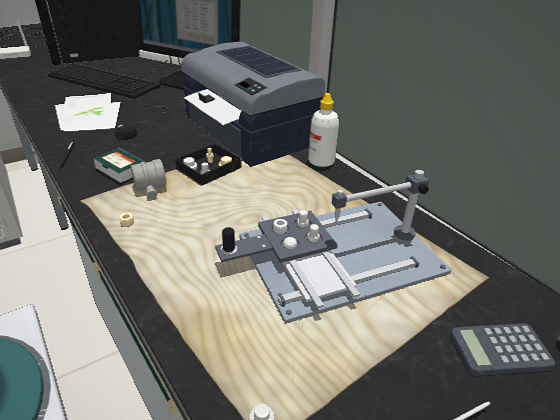

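The top view shows the nut at about (278,204), the dome at (301,210), bolts at (283,182) and (306,186), the knob at (279,261) and the pointer head at (323,161). In the side view the nut is at about (280,226), the dome at (290,243), the knob at (229,240) and the pointer tip near (337,220). I'll zoom in on both.

```bash
python3 - <<'E'
import cv2,numpy as np
t=cv2.imread("pics/top0.png")[140:280,240:380]; s=cv2.imread("pics/side0.png")[170:290,205:365]
a=cv2.resize(t,None,fx=4,fy=4,interpolation=cv2.INTER_CUBIC); b=cv2.resize(s,None,fx=5,fy=5,interpolation=cv2.INTER_CUBIC)
cv2.imwrite("pics/topc.png",a);cv2.imwrite("pics/sidec.png",b)
E
```

```text
(no output)
```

View pics/topc.png

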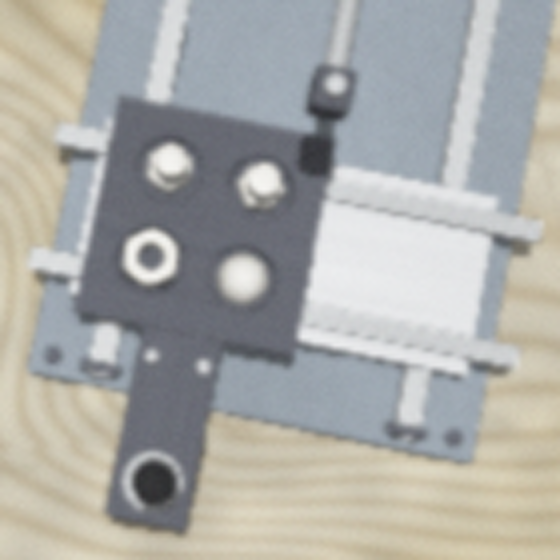

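View pics/sidec.png

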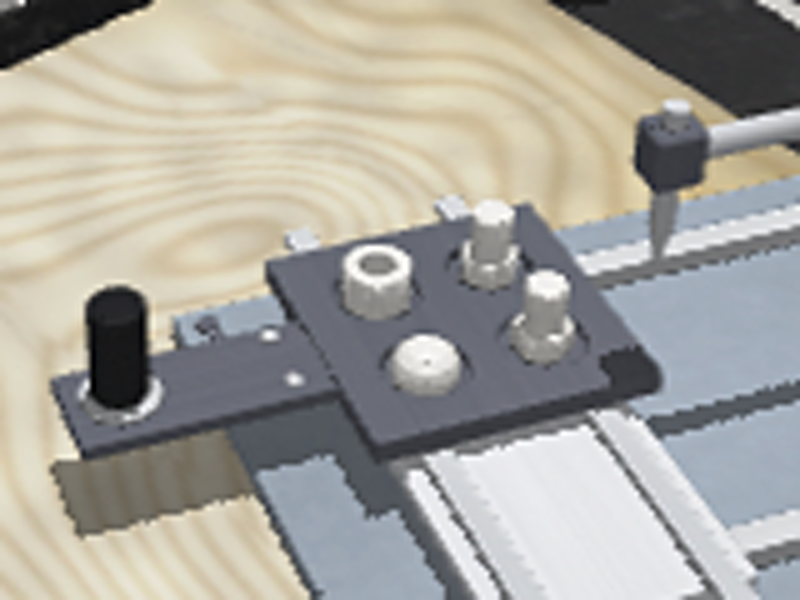

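```bash
cat > h.py <<'E'
from rig import robot
import cv2,numpy as np
def cam(n):
    c=robot.camera_info(n); R=cv2.Rodrigues(c["rvec"])[0]
    K=np.array([[c["fx"],0,c["cx"]],[0,c["fy"],c["cy"]],[0,0,1]]); return K,R,c["tvec"].reshape(3)
def ray(n,uv):
    K,R,t=cam(n); return -R.T@t, R.T@np.linalg.solve(K,[*uv,1])
def plane(n,uv,z):
    o,d=ray(n,uv); return o+d*(z-o[2])/d[2]
def tri(a,b):
    P=[K@np.c_[R,t] for K,R,t in (cam("top"),cam("side"))]
    X=cv2.triangulatePoints(*P,np.array(a,float).reshape(2,1),np.array(b,float).reshape(2,1)).ravel(); return X[:3]/X[3]
T=lambda u,v:(u/4+240-.4,v/4+140-.4)
S=lambda u,v:(u/5+205-.4,v/5+170-.4)
E
python3 - <<'E'
from h import *
np.set_printoptions(precision=4,suppress=True)
print("nut top",plane("top",T(151,257),.058),plane("side",S(379,265),.058),tri(T(151,257),S(379,265)))
print("dome",plane("top",T(242,277),.048),plane("side",S(427,360),.052))
print("knob",plane("top",T(155,482),.088),plane("side",S(118,305),.088),tri(T(155,482),S(118,305)))
print("tip",plane("side",S(659,257),.085),"cap",tri(T(337,84),S(677,105)))
c=[plane("top",T(*p),.044)[:2] for p in((121,98),(333,133),(292,362),(78,315))]
print("tray sides",[np.linalg.norm(c[i]-c[i-1]) for i in range(4)],"ctr",np.mean(c,0))
x=[c[0]-c[3],c[1]-c[2]];print("yaw",[np.arctan2(v[1],v[0]) for v in x],[np.arctan2(-v[0],v[1])for v in(c[0]-c[1],c[3]-c[2])])
s=robot.get_state();print(s["tool_rot"],s["force"],s["opening"])
E
```

```text
nut top [0.6055 0.0613 0.058 ] [0.6056 0.0615 0.058 ] [0.6055 0.0613 0.0582]
dome [0.5966 0.0127 0.048 ] [0.5927 0.0085 0.052 ]
knob [0.4882 0.0591 0.088 ] [0.4878 0.0588 0.088 ] [0.4881 0.0592 0.0877]
tip [ 0.6799 -0.0192  0.085 ] cap [ 0.6747 -0.0241  0.1591]
tray sides [np.float64(0.11986999285498644), np.float64(0.1159430145900605), np.float64(0.12591199535279288), np.float64(0.116233173197822)] ctr [0.6244 0.0316]
yaw [np.float64(-0.1834790101177853), np.float64(-0.18116432406895133)] [np.float64(-0.15722445958019216), np.float64(-0.2092747066808508)]
[[-0.9572  0.2895 -0.0003]
 [ 0.2895  0.9572 -0.001 ]
 [-0.0001 -0.0011 -1.    ]] [-0.3297 -0.1279  0.0294] 0.09385824217949879
```

```bash
python3 - <<'E'
from h import *
np.set_printoptions(precision=4,suppress=True)
def pr(n,p):
    K,R,t=cam(n); q=K@(R@np.array(p)+t); return q[:2]/q[2]
for xy in((.6799,-.0192),(.6747,-.0241),(.677,-.0215)):
    print(xy,[((pr("side",(*xy,z))+.4-[205,170])*5).round() for z in(.085,.11,.138,.159)],[((pr("top",(*xy,z))+.4-[240,140])*4).round() for z in(.085,.138,.159)])
t=cv2.imread("pics/top0.png")[60:170,300:370]; s=cv2.imread("pics/side0.png")[165:245,325:435]
im=np.zeros((590,800,3),np.uint8)
a=cv2.resize(t,None,fx=5,fy=5,interpolation=2);b=cv2.resize(s,None,fx=4,fy=4,interpolation=2)
im[:550,:350]=a; im[:320,355:795]=b
cv2.imwrite("pics/ptr.png",im)
E
```

```text
(0.6799, -0.0192) [array([659., 257.]), array([666., 204.]), array([674., 143.]), array([680.,  95.])] [array([309., 108.]), array([321.,  84.]), array([326.,  74.])]
(0.6747, -0.0241) [array([657., 268.]), array([664., 215.]), array([672., 153.]), array([678., 105.])] [array([318., 118.]), array([331.,  95.]), array([337.,  85.])]
(0.677, -0.0215) [array([657., 262.]), array([664., 209.]), array([672., 148.]), array([678., 100.])] [array([313., 114.]), array([326.,  90.]), array([331.,  80.])]
```

View pics/ptr.png

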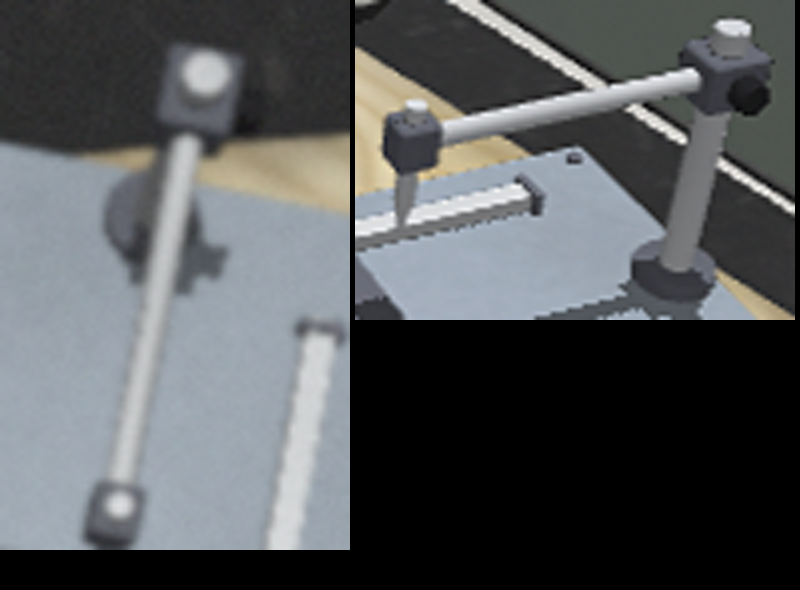

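```bash
python3 - <<'E'
from h import *
a=(205/5+300-.4,72/5+60-.4); b=(378/4+325-.4,26/4+165-.4)
p=tri(a,b);print(p)
for q in(p,plane("top",a,.165),plane("side",b,.165)): print(q,[q[:2]-.172*np.array([np.cos(y),np.sin(y)]) for y in(-.18,-.2)])
print(tri((118/5+300-.4,503/5+60-.4),(60/4+325-.4,103/4+165-.4)))
E
```

```text
[ 0.84368447 -0.05672251  0.1652267 ]
[ 0.84368447 -0.05672251  0.1652267 ] [array([ 0.67446336, -0.02592942]), array([ 0.67511302, -0.02255139])]
[ 0.84422261 -0.05709358  0.165     ] [array([ 0.6750015 , -0.02630049]), array([ 0.67565116, -0.02292245])]
[ 0.84342691 -0.05642403  0.165     ] [array([ 0.6742058 , -0.02563094]), array([ 0.67485546, -0.02225291])]
[ 0.67531198 -0.02270831  0.15875553]
```

```bash
python3 - <<'E'
from h import *
y=-.19
R=np.array([[-np.cos(y),-np.sin(y),0],[-np.sin(y),np.cos(y),0],[0,0,-1.]])
print(np.linalg.det(R))
k=np.array([.488,.059]); d=np.array([.0697,-.085])
robot.move_ptp([*k,.17],R); print(robot.get_state()["time"])
robot.move_linear([*k,.071],velocity=.1,threshold=15)
robot.gripper_to(.02)
s=robot.get_state();print(s["ee_pos"],s["opening"],s["grasp_force"],s["force"])
robot.move_linear([*(k+d),.071],velocity=.06)
robot.pause(1.3)
s=robot.get_state();print(s["time"],s["ee_pos"],s["opening"],s["force"])
a=robot.grab_frame("top")[110:260,240:380];b=robot.grab_frame("side")[165:285,245:385]
cv2.imwrite("pics/m1.png",np.hstack([cv2.resize(a,(392,420),interpolation=2),cv2.resize(b,(400,343),interpolation=2)[:343] if 0 else cv2.copyMakeBorder(cv2.resize(b,(400,343),interpolation=2),0,77,0,0,0)])[:,:,::-1])
E
```

```text
0.9999999999999999
2.325
[0.48800977 0.05906318 0.07101285] 0.02320542709836252 29.999974071979523 [0.10883382 1.05905898 1.04769935]
7.8333 [ 0.55772092 -0.02598893  0.07101357] 0.02335324871376751 [ 0.9110956  -0.40414699  0.16863519]
```

View pics/m1.png

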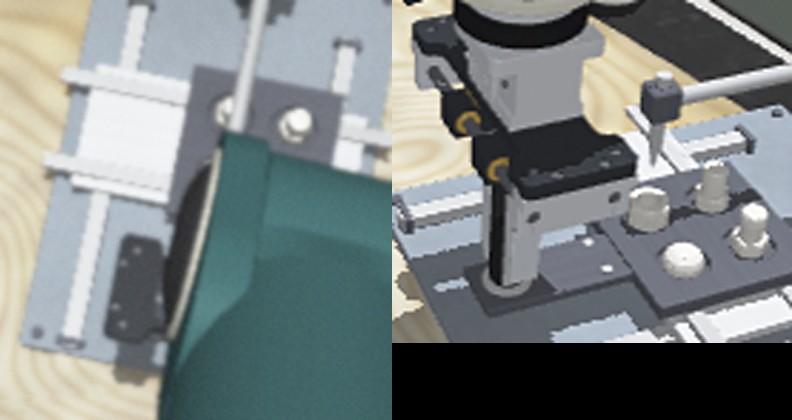

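The nut at side crop (649,197) stands just below the pointer tip at (654,168), and all the parts are upright. I'll check the nut's position numerically before moving on.

```bash
python3 - <<'E'
from h import *
f=lambda u,v:((u-392)/2.857+245-.3,v/2.857+165-.3)
print("nut",plane("side",f(649,197),.058),"tip",plane("side",f(655,168),.085),"dome",plane("side",f(683,256),.052))
E
```

```text
nut [ 0.67614126 -0.02280322  0.058     ] tip [ 0.67539251 -0.02567247  0.085     ] dome [ 0.66136796 -0.07652704  0.052     ]
```

```bash
python3 - <<'E'
from h import *
k=np.array([.488,.059])+[.0786,-.0365]
robot.move_linear([*k,.071],velocity=.05)
robot.pause(.8)
robot.gripper_to(.06)
robot.move_linear([*k,.2],velocity=.08)
robot.move_ptp([.45,.25,.28],robot.get_state()["tool_rot"])
robot.pause(.3)
s=robot.get_state();print(s["time"],s["ee_pos"],s["opening"],s["force"])
a=robot.grab_frame("top")[110:260,240:380];b=robot.grab_frame("side")[165:285,245:385]
cv2.imwrite("pics/m2.png",np.hstack([cv2.resize(a,(392,420),interpolation=2),cv2.copyMakeBorder(cv2.resize(b,(400,343),interpolation=2),0,77,0,0,0)])[:,:,::-1])
E
```

```text
13.7083 [0.45036821 0.24934314 0.27977042] 0.059991509359826105 [ 0.41438228 -0.20860538 -0.13152195]
```

View pics/m2.png

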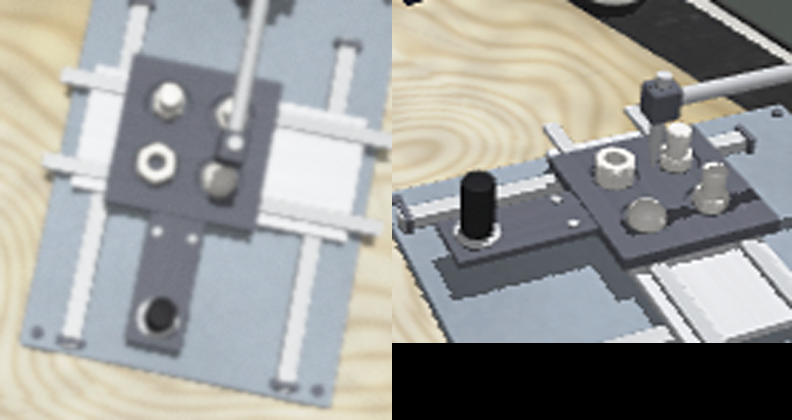

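The tray has stayed put with all the parts upright. The dome is at top crop (219,180) and side crop (646,213), below the pointer. I'll check the distance and hand in if it agrees.

```bash
python3 - <<'E'
from h import *
p=plane("top",(219/2.8+240-.3,180/2.8+110-.3),.048); q=plane("side",((646-392)/2.857+245-.3,213/2.857+165-.3),.052)
e=np.hypot(*(p[:2]-[.6752,-.0235])); print(p,q,e)
if e<.006: print(robot.sign_off())
E
```

```text
[ 0.67227768 -0.02562879  0.048     ] [ 0.66867374 -0.02970234  0.052     ] 0.0036154835835739774
the job is handed in; nothing more can be done
None
```

The job is handed in: the nut rested under the pointer for 1.3 s (about 1 mm off), and the tray now stands with the dome plug about 4 mm from the pointer tip, both parts upright, untouched and the robot clear; I have no verdict from the judge.

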